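# Hang up the finished sample tile and show the next one to the desk camera

### The job

The sage-green sample tile has been photographed: take it out of the wooden rack, hang it by its hole on the brass peg and let go of it. Then take the pink tile out of the rack and hold it up in the air before the desk camera, hole end up, its middle straight in line with the lens and about 15 cm in front of it, its face square to the lens (the camera looks a little downwards, so the tile leans back to match), and finish while still holding it there, still. Do not let a tile fall over, and leave the white tile, the camera and everything else on the desk alone.

Things in the scene. Friction and masses are not known exactly. Their poses are not given: they have to be found in the camera images.
- green_tile: Sage-green ceramic sample tile, 60 mm wide (x), 8 mm thick (y), 130 mm tall (z), 105 to 190 g, both faces alike. Stands on edge in a rack slot. Origin: middle of its lower end; z runs up to the end with the hole, y is the faces' normal. A 24 mm round hole along y is centred 42 mm below the upper end: 30 mm of solid tile above it to grip across the thickness.
- green_tile_hole (a point): Centre of the green tile's hole (middle of the thickness).
- pink_tile: Pink ceramic sample tile, 60 mm wide (x), 8 mm thick (y), 130 mm tall (z), 105 to 190 g, both faces alike. Stands on edge in a rack slot. Origin: middle of its lower end; z runs up to the end with the hole, y is the faces' normal. A 24 mm round hole along y is centred 42 mm below the upper end: 30 mm of solid tile above it to grip across the thickness.
- pink_tile_centre (a point): Middle of the pink tile, 65 mm above its origin along its z: the point to bring in line with the lens.
- white_tile: Ivory-white ceramic sample tile of the same shape and size, also standing in the rack; stays there.
- rack: Fixed light-wood bar 230 mm long (x), 50 mm deep (y), 30 mm high; origin: centre of its underside. Three slots in line at x = -75, 0, +75 mm, each about 65 mm long, 10 mm wide, floor 8 mm above the desk. Tile faces look along the rack's y, their upper ends are 138 mm above the desk. Which tile is in which slot varies.
- peg_stand: Fixed stand: round wooden foot 100 mm across, 14 mm high, 12 mm brass post on its axis and, from the post's top, a 6 mm thick brass peg along the stand's -x. Origin: centre of the foot's underside. Peg centre line at z = 160 mm at the post, 163 mm at x = -70 mm. Nothing stands above the peg.
- peg_tip (a point): Centre of the peg's upturned end: x = -77 mm, z = 169 mm in the stand's frame. A hung tile rests with the top of its hole on the peg, hole centre about 9 mm below the peg's centre line.
- camera_head: Head of the desk camera: slate-grey box 75 mm wide (y), 45 mm high, black round lens of 38 mm in front, brass post behind. Origin: centre of the lens's front. It looks along its own -x, 0.35 rad (20 degrees) below level; y is level, z is the head's up. Lens 260 to 310 mm above the desk (varies). Do not push it.
- show_point (a point): Unmarked point in the air on the lens axis, 150 mm before the lens: (-150, 0, 0) mm in the head's frame. The pink tile's middle belongs here, its y along the head's x (either face), its z along the head's z.
- jar: Amber glass jar with a cork lid, 56 mm across, 75 mm high; origin at the centre of its underside. Leave alone.
- tape_roll: Pale pink roll of tape lying flat, 64 mm across, 18 mm high; origin at the centre of its underside. Leave alone.
- cactus: Small cactus in a white pot, 76 mm across, 135 mm high in all; origin at the centre of its underside. Leave alone.
Not all that is in view belongs to the job. Leave any blue look-alike of the peg_stand alone.

How it is judged:
By the outcome, as a careful person would: the job done as asked, in the order asked, and still so for the second after the job is handed in, while the arm keeps its last pose, push and grip.
It also fails if it takes over 58 s, if anything falls off the work surface, if the arm or the gripper's body presses on something with over 40 N, if the wrist force passes 120 N, or if a joint passes its speed limit or range.

### The arm

A 6-joint arm with a two-finger parallel gripper is mounted at the origin on the work surface. World frame = base frame: x ahead of the robot, y to its left, z up, the work surface at z = 0. Lengths are in mm, angles in degrees, forces in N, time in s.
With the tool pointing down it reaches from about 300 to 850 mm from the base axis. Payload 4.2 kg.
Tool frame: the origin (TCP) lies at the very end of the fingers, on their centre line; the grasp point (between the pads) lies 19 mm behind it; z points along the fingers, y is the line along which they close (so a half turn about z gives the same grasp; the last joint's range is limited). The gripper opens to 91 mm and grips with 3 to 60 N. Pads are 32 mm wide; open, the fingers measure 118 mm over their backs; the gripper's body (76 mm by 178 mm) begins 60 mm behind the grasp point.
Start: joints at [64.286, 18.312, 89.639, -0, 72.044, -1.146], TCP at [239.078, 522.958, 213.976] pointing down, gripper open.
Joint ranges: [-177.97, 177.97], [-48.28, 115.42], [12.27, 149.76], [-77.06, 257.06], [2.81, 150.46], [-146.56, 146.56]. Speed limits (degrees/s): [147.25, 147.25, 180, 180, 180, 180].

### API

Orientations are given as [roll, pitch, yaw] about the fixed x, y, z axes, in that order (R = Rz(yaw) Ry(pitch) Rx(roll)).
In Python, from workcell import env, eyes gives the robot as it stands.
- The arm moves only by the tool send_rows, never from a script. Its argument "targets" is text: rows parted by semicolons, each of 7 numbers parted by spaces: the shift along the tool's x, y, z in m, then the turn, a rotation vector about the tool's x, y, z in degrees, then the opening in per cent of the stroke, from 0 (shut) to 100 (fully open). A call has 1 to 12 rows; each row is the pose to reach, as a shift and turn from the pose commanded when the call began, along the tool's axes at that moment; what a row does not reach only later rows make up. A row lasts 1/12 s, in which the tool goes at most 41.7 mm and 7.16 degrees, less where a joint would pass 70% of its speed; a pose out of reach is approached as far as the arm can. A call with a gripper value outside its range is refused whole. The fingers move at their own pace and stop on an object; "grip_force" is the grip in N (left out, the last holds). Time passes only in rows, so rows that repeat a pose let the fingers close. It gives the time, the measured TCP pose, the force, the opening and the grip force at its end, in the units of the state.
- env.state(): the state, without advancing time (a new reading comes with each control period).
- eyes.grab_frame(name): name is "side" or "top"; returns a dict with "image" (480x640x3 uint8, blue, green, red), "fovy" (degrees; the focal length in pixels is half the picture's height over the tangent of half this angle, whatever the lens; pixels are square), "cx", "cy" (the principal point, pixels), "D" ([k1, k2, p1, p2, k3] as OpenCV has them; the pictures are not rectified), "eye" and "attitude" of the camera in the world. Camera axes: x right, y up, looking along -z (the intrinsics and any distortion apply to the point x, -y, -z); pixel columns grow to the right and rows downward; lengths in mm; the calibration is good to about 2 mm. A picture is of the moment at which its call begins. There is no depth.
- env.job_done(): hands the job in; it is judged then, once.
The state is a dict: "time_s": time; "qpos": joint angles; "qvel": joint speeds; "effort": joint torques, N m; "ee_pos": TCP position; "ee_rot": TCP orientation; "force": force on the tool from outside, world axes, zero at the start; "torque": the same for the moment, N m; "gripper_width": finger opening in mm; "gripper_force": force on a finger pad.
Only numpy, scipy, OpenCV 4.12 (cv2) and the standard library are available. Lean on these libraries where they do the work, as an engineer would, in place of code of your own. Each camera call takes 0.05 s, during which the arm holds its last target. There are 200 camera calls.

## Working session

There is one attempt and no reset: what is moved stays moved. The work goes in short steps, Python scripts to look and compute and a tool call to move; the robot and the scene stay as the last step left them, time stands still between calls to the robot, and variables do not carry over. Pictures are saved under pics/ and viewed, at most 10 in all, crops included, and the job is handed in when it is done.

Besides the shell and the picture viewer there is one more tool, called after "Call:" in YAML: its name, and indented under it one key for each argument. send_rows: Moves the arm, as the interface text tells. Its arguments: {"type":"object","properties":{"targets":{"type":"string"},"grip_force":{"type":"number"}},"required":["targets"]}

```bash
mkdir -p pics; cat > h.py <<'E'
import numpy as np, cv2
from scipy.spatial.transform import Rotation as R
E
python3 - <<'E'
from workcell import env, eyes
import cv2,pickle
for n in("side","top"):
    f=eyes.grab_frame(n); cv2.imwrite(f"pics/{n}0.png",f["image"]); pickle.dump(f,open(n+"0.pkl","wb"))
    print({k:v for k,v in f.items() if k!="image"})
print(env.state())
E
```

```text
{'fovy': 48.421761160623404, 'cx': 321.484106266483, 'cy': 242.78634045396717, 'D': array([-0.04413541,  0.        ,  0.        ,  0.        ,  0.        ]), 'eye': array([ 355.68747403, -804.64625281,  680.78352084]), 'attitude': array([ 59.15941247,   1.25242654, -14.58211349])}
{'fovy': 55.945056524911934, 'cx': 324.0407055814867, 'cy': 244.08673346664975, 'D': array([0.02022934, 0.        , 0.        , 0.        , 0.        ]), 'eye': array([ 380.00445622,   19.5390045 , 1284.76983262]), 'attitude': array([  9.8388033 ,   0.61432423, -89.108854  ])}
{'time_s': 0.1, 'qpos': array([ 6.42874126e+01,  1.83495879e+01,  8.96988120e+01,  1.52074675e-03,
        7.20441141e+01, -1.14453638e+00]), 'qvel': array([ 0.08075426, -0.00990606, -0.19171147, -0.0341853 , -0.16273368,
       -0.02204222]), 'effort': array([ 6.48444111e-04, -4.13333559e+01, -2.32509166e+01,  7.30598811e-02,
        4.21946088e-02, -4.13823591e-05]), 'ee_pos': array([238.85550347, 522.55213567, 213.19230931]), 'ee_rot': array([-1.79907533e+02, -3.29355826e-03,  1.55431476e+02]), 'force': array([ 0.09628311, -0.6246441 , -0.13395198]), 'torque': array([-0.05044635,  0.04364892, -0.02053463]), 'gripper_force': 0.0, 'gripper_width': 91.26880663370486}
```

View pics/side0.png

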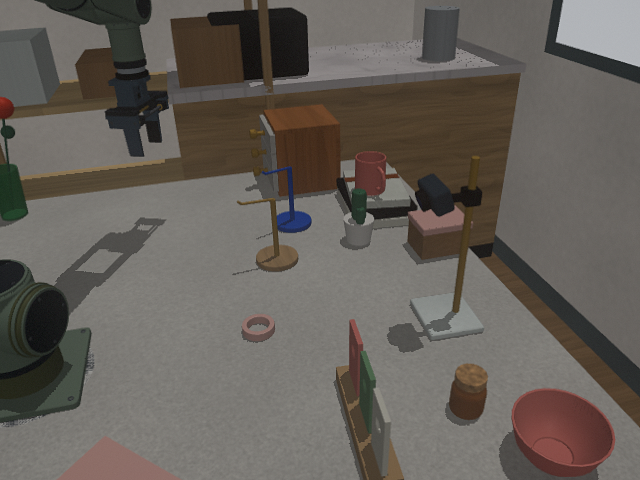

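View pics/top0.png

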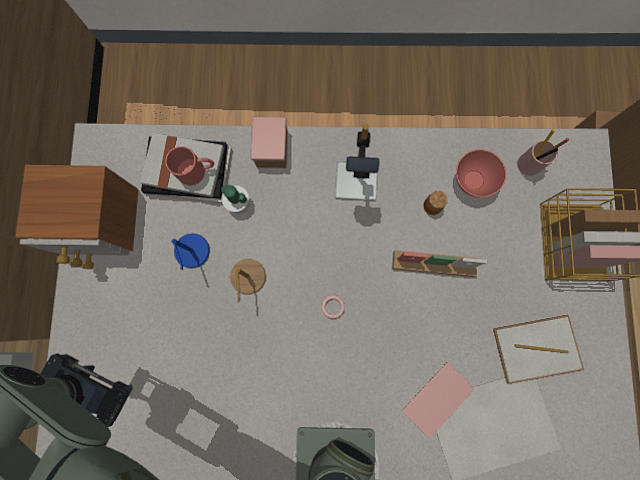

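Side: rack at (367,430), with pink tile (355,360), green (367,392) and white (381,432). Brass peg stand at (277,258), and its blue look-alike at (293,220). Camera head at (435,195). Top: rack at (437,263), brass stand foot at (248,277), peg end at (239,298), head at (362,167).

Possible mix-ups: for the tiles, pink (355,360), green (367,392) and white (381,432), plus the pink paper and box; for the stand, brass (277,258) and blue (293,220). I choose the green tile in the middle slot and the brass stand. Next, close crops to check.

```bash
cat > crop.py <<'E'
import cv2, numpy as np
def crop(im,x0,y0,w,h,s):
    c=cv2.resize(im[y0:y0+h,x0:x0+w],None,fx=s,fy=s,interpolation=cv2.INTER_CUBIC)
    for x in range(-(-x0//10)*10,x0+w,10):
        cv2.line(c,((x-x0)*s,0),((x-x0)*s,6 ),(0,255,255),1)
        if x%20==0: cv2.putText(c,str(x),((x-x0)*s-10,16),0,.35,(0,255,255),1)
    for y in range(-(-y0//10)*10,y0+h,10):
        cv2.line(c,(0,(y-y0)*s),(6,(y-y0)*s),(0,255,255),1)
        if y%20==0: cv2.putText(c,str(y),(8,(y-y0)*s+4),0,.35,(0,255,255),1)
    return c
E
python3 - <<'E'
import cv2,numpy as np
from crop import crop
s=cv2.imread("pics/side0.png");t=cv2.imread("pics/top0.png")
a=crop(s,325,315,80,165,3); a=np.vstack([a,np.zeros((600-a.shape[0],240,3),np.uint8)])
b=np.vstack([crop(s,225,155,110,120,5)]); # 550x600
cv2.imwrite("pics/A.png",np.hstack([crop(s,325,310,85,170,3)[:510,:255],cv2.resize(b,(545,600))[:510]]) )
h=crop(s,400,150,100,100,4); th=crop(t,325,115,75,100,4); st=crop(t,215,240,60,75,4); rk=crop(t,385,240,110,50,4)
o=np.zeros((600,800,3),np.uint8); o[:400,:400]=h; o[:400,400:700]=th; 
o[400:600,:440]=rk; cv2.imwrite("pics/B0.png",o)
o=np.zeros((600,800,3),np.uint8)
o[:300,:240]=st; o[:510,245:500]=crop(s,325,310,85,170,3); o[310:510,500:800]=0
o[:480,500:800]=crop(s,230,185,75,120,4)
cv2.imwrite("pics/A.png",o)
E
```

```text
(no output)
```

View pics/A.png

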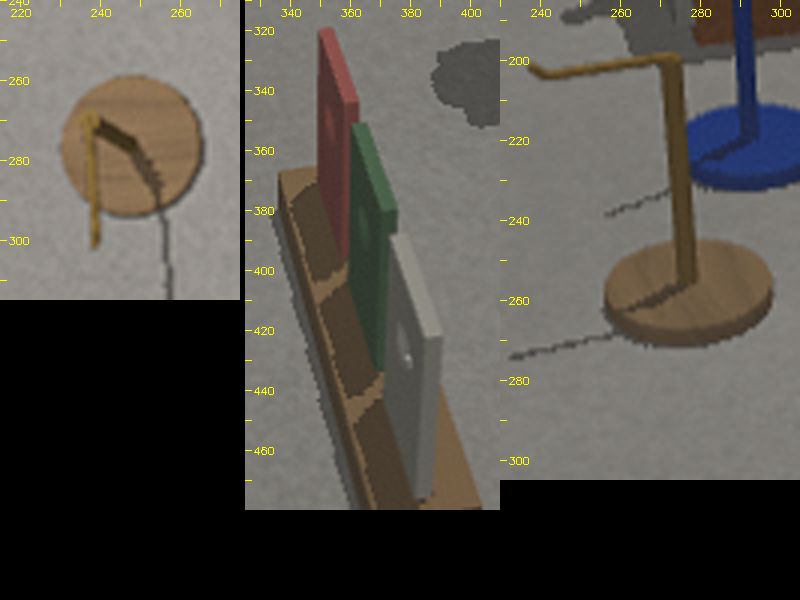

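View pics/B0.png

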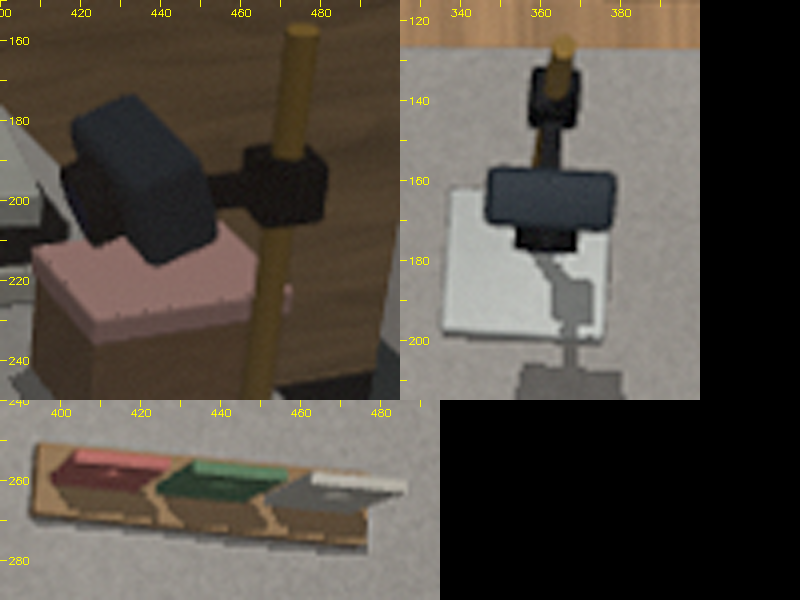

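The crops confirm the choice: the tile between pink and white is green (361–376, 351–430), and the stand is the brass one, with its peg from (273,199) to (238,202). The head's edges are too dark to read, so I'll brighten it.

```bash
python3 - <<'E'
import cv2,numpy as np
from crop import crop
g=lambda i:(255*(i/255.)**.45).astype(np.uint8)
s=g(cv2.imread("pics/side0.png"));t=g(cv2.imread("pics/top0.png"))
o=np.zeros((600,800,3),np.uint8); o[:600,:480]=crop(s,410,168,48,60,10); o[:320,480:800]=crop(t,342,150,40,32,8)
cv2.imwrite("pics/C.png",o)
E
```

```text
Traceback (most recent call last):
ValueError: could not broadcast input array from shape (256,320,3) into shape (320,320,3)
```

```bash
python3 - <<'E'
import cv2,numpy as np
from crop import crop
g=lambda i:(255*(i/255.)**.45).astype(np.uint8)
s=g(cv2.imread("pics/side0.png"));t=g(cv2.imread("pics/top0.png"))
o=np.zeros((600,800,3),np.uint8); o[:600,:480]=crop(s,410,168,48,60,10); o[:256,480:800]=crop(t,342,150,40,32,8)
cv2.imwrite("pics/C.png",o)
E
```

```text
(no output)
```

View pics/C.png

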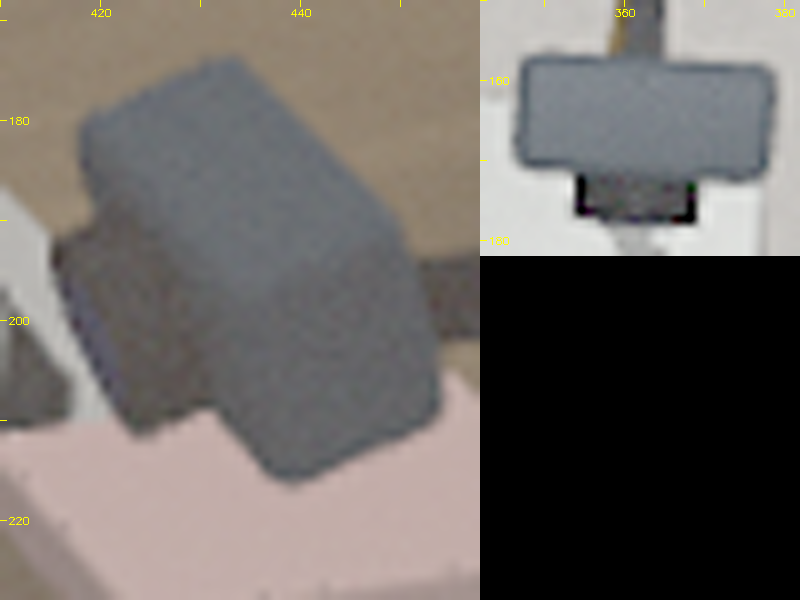

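Head corners in side: box top (417.7,180), (433.8,173.5), (449.8,189.5) and (434.5,196); bottom near (439,216.5) and (454,209); lens front rim (415.2,192)–(423.7,211.7). Top: box (347,157.2)–(378.2,172.5), lens front middle (361.4,177.6).

```bash
cat > h.py <<'E'
import numpy as np, cv2, pickle
from scipy.spatial.transform import Rotation as R
from scipy.optimize import least_squares
F={n:pickle.load(open(n+"0.pkl","rb")) for n in("side","top")}
def proj(n,P,f=None):
    f=f or F[n]; P=np.atleast_2d(P).astype(float)
    A=R.from_euler('xyz',f["attitude"],degrees=True).as_matrix()
    C=((P-f["eye"])@A)*[1,-1,-1]
    fl=240/np.tan(np.radians(f["fovy"]/2))
    K=np.array([[fl,0,f["cx"]],[0,fl,f["cy"]],[0,0,1]])
    return cv2.projectPoints(C,np.zeros(3),np.zeros(3),K,f["D"])[0][:,0]
def W(p,L,yaw): return R.from_euler('z',yaw,degrees=True).apply(np.atleast_2d(L))+p
E
cat > fit.py <<'E'
from h import *
side={'pink':[(349.7,320),(354.3,319.7),(362.7,342.7),(357.7,344.3)],'green':[(360.3,352),(365.3,350.7),(375.7,379),(371,380.3)],'white':[(372.7,389.3),(377.3,387.3),(390.7,420.7),(385.7,422)]}
top={'pink':[(403.7,253),(428,254.5),(426.5,257.5),(402.5,256)],'green':[(433,255),(457,257.5),(455.5,259.3),(432,257.8)],'white':[(463,258),(487,260.5),(486,263.5),(462.5,261.5)]}
# tile local axes: x ~ -world y (yaw about -90); far end(+y) = local x -30; low world x = local -y ... yaw=-90: local x->-y, local y->+x
S=[(-30,-4,138),(-30,4,138),(30,4,138),(30,-4,138)]; T=[(-30,4,138),(30,4,138),(30,-4,138),(-30,-4,138)]
rs=[];
def tile(c):
    r=lambda q:np.r_[(proj('side',W([q[0],q[1],0],S,q[2]))-side[c]).ravel(),(proj('top',W([q[0],q[1],0],T,q[2]))-top[c]).ravel()]
    s=least_squares(r,[600,-150,-90]);print(c,s.x.round(1),r(s.x).round(1))
for c in side: tile(c)
def rack(q):
    o=[]
    for i,c in enumerate(['pink','green','white']):
        d=np.array([(i-1)*75,0,0])
        o+=[proj('side',W([q[0],q[1],0],np.array(S)+d,q[2]))-side[c],proj('top',W([q[0],q[1],0],np.array(T)+d,q[2]))-top[c]]
    o.append(proj('top',W([q[0],q[1],0],[(-115,25,30),(-115,-25,30),(115,-25,30),(115,25,30)],q[2]))-[(395,250.8),(392.5,269),(477,276),(477,258.8)])
    return np.concatenate(o).ravel()
s=least_squares(rack,[600,-150,-90],loss='soft_l1');print('rack',s.x.round(1),np.abs(rack(s.x)).max(),rack(s.x)[-8:].round(1))
def stand(q):
    p=[q[0],q[1],0]
    return np.r_[(proj('side',W(p,[(-77,0,169),(-70,0,163),(0,0,160),(0,0,14)],q[2]))-[(238,201.7),(241.5,204),(273,199.2),(276.9,255)]).ravel(),
     (proj('top',W(p,[(-77,0,169),(0,0,160),(0,0,14)],q[2]))-[(238.7,299.8),(237,270),(248,276.3)]).ravel()]
s=least_squares(stand,[500,150,0]);print('stand',s.x.round(1),stand(s.x).round(1))
def hd(q):
    M=R.from_euler('ZY',[q[3],-20.05],degrees=True); f,d=q[4],q[4]+q[5]; r=1
    b=lambda n,L,px:(proj(n,M.apply(L)+q[:3])-px).ravel()
    k=37.5-r/2; j=22.5-r/2
    return np.r_[b('side',[(f,k,j),(d,k,j),(d,-k,j),(f,-k,j),(f,-k,-j),(d,-k,-j),(0,0,0)],[(417.7,180),(433.8,173.5),(449.8,189.5),(434.5,196),(439,216.5),(454,209),(419.5,201.8)]),
     b('top',[(d,k,j),(d,-k,j),(f,k,j),(f,-k,j),(0,0,19)],[(347,157.2),(379,158.3),(346.5,170.8),(378.2,172.5),(361.4,177.6)])]
s=least_squares(hd,[700,0,280,0,10,40],loss='soft_l1');print('head',s.x.round(1),hd(s.x).round(1))
E
python3 fit.py
```

```text
pink [ 555.7 -197.5  -94.6] [-1.   0.2 -0.7 -0.1 -0.2  1.7 -0.4  0.8 -0.6 -1.5 -1.4 -0.8 -0.1 -0.7
  0.4 -1.4]
green [ 550.2 -272.   -94.1] [-0.5 -0.3 -0.3  0.3  0.2  0.9 -0.7  0.5 -0.6 -0.8 -1.  -1.3  0.4 -0.
  0.2 -0.5]
white [ 543.3 -346.8  -93.2] [-1.  -0.3  0.1  0.7  0.1  1.5 -1.   1.3 -1.1 -0.6 -1.3 -1.4 -0.4 -1.3
 -0.7 -1. ]
rack [ 549.5 -272.5  -94.6] 1.8730662873959432 [-1.1 -1.   0.1 -1.5 -1.2 -0.7 -0.5 -1.3]
stand [507.2 252.1   6.4] [ 0.1  0.9  0.1  0.5 -0.4  0.8 -0.   0.9 -0.7  0.4 -0.2 -0.5 -0.8 -0.8]
head [715.7 -51.4 269.6  -2.7  16.2  29. ] [-0.8 -1.3 -1.7 -1.6 -0.5 -0.1 -1.4  0.7  0.5  1.5  1.3  1.9 -0.1  0.
 -0.1 -0.7  0.5 -0.  -0.5 -1.3  0.3 -1.2  0.3 -0.1]
```

```bash
cat > go.py <<'E'
# usage: go.py x y z roll pitch yaw : shift(m)/turn(deg) in tool axes from measured pose
import sys
from h import *
from workcell import env
def delta(p,M):
    s=env.state(); A=R.from_euler('xyz',s["ee_rot"],degrees=True)
    return A.inv().apply(np.array(p)-s["ee_pos"])/1000,(A.inv()*M).as_rotvec(degrees=True)
if __name__=="__main__":
    v=list(map(float,sys.argv[1:7])); d,r=delta(v[:3],R.from_euler('xyz',v[3:],degrees=True))
    print("shift",d.round(4),"turn",r.round(2),"t",env.state()["time_s"])
E
python3 go.py 550 -272 230 180 0 85.5
```

```text
shift [-0.6133 -0.5933 -0.0159] turn [-8.000e-02  5.000e-02  6.993e+01] t 0.1
```

Call:
send_rows:
  targets: "-0.31 -0.30 -0.016 0 0 35 60; -0.31 -0.30 -0.016 0 0 35 60; -0.31 -0.30 -0.016 0 0 35 60; -0.31 -0.30 -0.016 0 0 35 60; -0.31 -0.30 -0.016 0 0 35 60; -0.31 -0.30 -0.016 0 0 35 60; -0.31 -0.30 -0.016 0 0 35 60; -0.31 -0.30 -0.016 0 0 35 60; -0.31 -0.30 -0.016 0 0 35 60; -0.31 -0.30 -0.016 0 0 35 60; -0.613 -0.593 -0.016 0 0 70 60; -0.613 -0.593 -0.016 0 0 70 60"
  grip_force: 15

```text
time_s: 1.1
ee_pos: [421.2, 55.6, 229.5]
ee_rot: [180.0, -0.0, 105.8]
force: [-0.3, 0.8, 0.0]
gripper_width: 54.6
gripper_force: 0.0
```

```bash
python3 go.py 550 -272 200 180 0 85.5
```

```text
shift [-0.3503  0.0349  0.0295] turn [ 1.000e-02 -1.000e-02  2.027e+01] t 1.1
```

Call:
send_rows:
  targets: "-0.04 0.004 0 0 0 6 60; -0.08 0.008 0 0 0 12 60; -0.12 0.012 0 0 0 18 60; -0.16 0.016 0 0 0 20 60; -0.20 0.02 0.01 0 0 20 60; -0.24 0.024 0.02 0 0 20 60; -0.28 0.028 0.03 0 0 20 60; -0.32 0.032 0.03 0 0 20 60; -0.33 0.035 0.03 0 0 20 60; -0.33 0.035 0.03 0 0 20 60; -0.33 0.035 0.03 0 0 20 60; -0.33 0.035 0.03 0 0 20 60"

```text
time_s: 2.1
ee_pos: [545.8, -248.4, 199.4]
ee_rot: [-179.9, -0.1, 86.2]
force: [-0.6, 0.6, 0.3]
gripper_width: 55.2
gripper_force: 0.0
```

```bash
python3 go.py 550 -272 165 180 0 85.5; python3 - <<'E'
from workcell import env,eyes
import cv2,pickle
f=eyes.grab_frame("side");g=eyes.grab_frame("top")
pickle.dump((f,g),open("p1.pkl","wb"))
import numpy as np
from crop import crop
o=np.zeros((600,800,3),np.uint8); o[:600,:400]=crop(f["image"],320,270,100,150,4); o[:400,400:]=crop(g["image"],395,210,100,100,4)
o=(255*(o/255.)**.6).astype(np.uint8); cv2.imwrite("pics/D.png",o); s=env.state(); print(s["ee_pos"],s["ee_rot"])
E
```

```text
shift [-0.0233  0.0059  0.0344] turn [-0.06 -0.06  0.65] t 2.1
[ 545.95987747 -248.15697289  199.93272342] [ 1.79998097e+02 -2.07142213e-02  8.61981808e+01]
```

View pics/D.png

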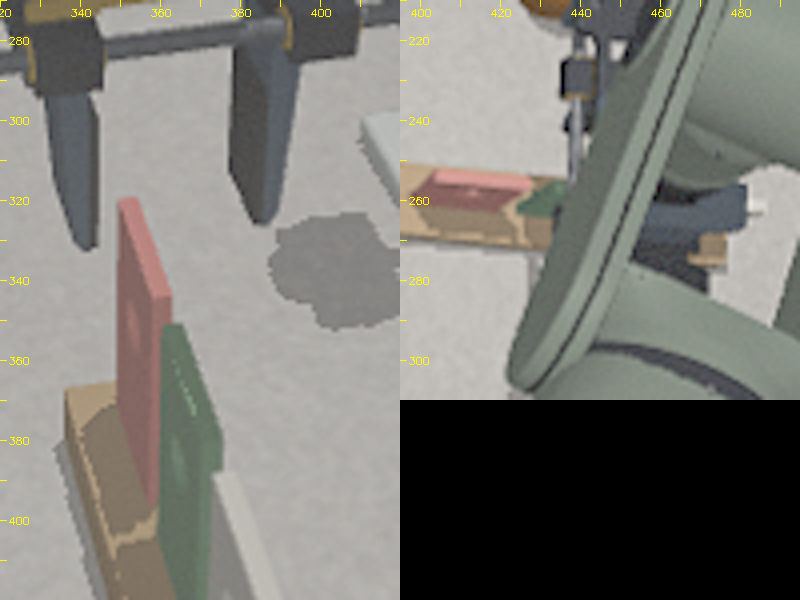

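Side: open fingertips at (342,332) and (386,326), above the pink and green tiles; in the top view the arm hides the fingers. I'll check the fingertip mid-point against its projection.

```bash
python3 - <<'E'
from h import *
f=pickle.load(open("p1.pkl","rb"))[0]
p=np.array([546,-248.2,199.9]);y=np.array([np.cos(np.radians(-3.8)),np.sin(np.radians(-3.8)),0])
x=np.array([-y[1],y[0],0])
print(proj('side',[p,p-y*27.6,p+y*27.6,p-y*36,p+y*36, p-y*31-x*8,p+y*31-x*8],f).round(1))
E
```

```text
[[360.3 322. ]
 [341.1 324.7]
 [379.3 319.3]
 [335.3 325.5]
 [385.  318.5]
 [340.  328.6]
 [383.2 322.5]]
```

Call:
send_rows:
  targets: "-0.012 0.003 0.01 0 0 0.5 60; -0.024 0.005 0.02 0 0 0.7 60; -0.024 0.005 0.025 0 0 0.7 60; -0.024 0.005 0.025 0 0 0.7 60; -0.024 0.005 0.025 0 0 0.7 60; -0.024 0.005 0.025 0 0 0.7 60"

```text
time_s: 2.7
ee_pos: [549.7, -273.9, 174.4]
ee_rot: [-180.0, -0.0, 85.4]
force: [-0.3, -0.5, 1.0]
gripper_width: 54.7
gripper_force: 0.0
```

```bash
python3 go.py 550 -272 112 180 0 85.5
```

```text
shift [0.0019 0.0001 0.0624] turn [-0.01 -0.02 -0.1 ] t 2.7
```

Call:
send_rows:
  targets: "0.002 0 0.015 0 0 0 60; 0.002 0 0.03 0 0 0 60; 0.002 0 0.045 0 0 0 60; 0.002 0 0.055 0 0 0 50; 0.002 0 0.062 0 0 0 40; 0.002 0 0.062 0 0 0 30; 0.002 0 0.062 0 0 0 20; 0.002 0 0.062 0 0 0 16; 0.002 0 0.062 0 0 0 15; 0.002 0 0.062 0 0 0 15"

```text
time_s: 3.53
ee_pos: [550.3, -272.2, 113.3]
ee_rot: [179.9, 0.0, 85.4]
force: [0.1, -0.3, 0.3]
gripper_width: 13.9
gripper_force: 0.0
```

Call:
send_rows:
  targets: "0 0 0 0 0 0 13; 0 0 0 0 0 0 11; 0 0 0 0 0 0 9; 0 0 0 0 0 0 7; 0 0 0 0 0 0 5; 0 0 0 0 0 0 5; 0 0 0 0 0 0 5"

```text
time_s: 4.12
ee_pos: [549.8, -272.0, 112.6]
ee_rot: [-180.0, -0.0, 85.4]
force: [-1.2, -0.1, 1.4]
gripper_width: 8.1
gripper_force: 15.0
```

Call:
send_rows:
  targets: "0 0 0 0 0 0 3; 0 0 -0.006 0 0 0 3; 0 0 -0.015 0 0 0 3; 0 0 -0.03 0 0 0 3; 0 0 -0.045 0 0 0 3; 0 0 -0.06 0 0 0 3; 0 0 -0.075 0 0 0 3; 0 0 -0.09 0 0 0 3; 0 0 -0.11 0 0 0 3; 0 0 -0.13 0 0 0 3; 0 0 -0.14 0 0 0 3; 0 0 -0.145 0 0 0 3"
  grip_force: 30

```text
time_s: 5.12
ee_pos: [550.7, -272.3, 259.8]
ee_rot: [179.8, 0.1, 85.4]
force: [0.3, 0.3, -1.2]
gripper_width: 8.1
gripper_force: 30.0
```

```bash
cat > st.py <<'E'
# pose of the hole needed in stand frame -> TCP
import sys
from h import *
from go import delta
SX,SY,SY_=507.2,252.1,6.4
def tcp(lx,ly,H): 
    p=W([SX,SY,0],[(lx,ly,0)],SY_)[0]; p[2]=H+16.6; return p
lx,ly,H=map(float,sys.argv[1:4])
p=tcp(lx,ly,H); d,r=delta(p,R.from_euler('xyz',[180,0,90+SY_],degrees=True)); print(p.round(1),d.round(4),r.round(2))
E
python3 st.py -125 0 185
```

```text
[383.  238.2 201.6] [ 0.4955 -0.2082  0.0568] [  0.2    0.09 -10.99]
```

Call:
send_rows:
  targets: "0.01 -0.004 0 0 0 0 3; 0.03 -0.012 0 0 0 -1 3; 0.055 -0.022 0 0 0 -2 3; 0.08 -0.033 0 0 0 -3 3; 0.11 -0.045 0 0 0 -4 3; 0.14 -0.06 0 0 0 -5 3; 0.17 -0.072 0 0 0 -6 3; 0.2 -0.084 0 0 0 -7 3; 0.23 -0.096 0 0 0 -8 3; 0.26 -0.11 0.01 0 0 -9 3; 0.29 -0.122 0.02 0 0 -10 3; 0.32 -0.135 0.03 0 0 -11 3"

```text
time_s: 6.12
ee_pos: [438.8, 59.5, 226.0]
ee_rot: [-179.9, -0.0, 96.4]
force: [-0.3, 0.9, -2.4]
gripper_width: 7.5
gripper_force: 30.0
```

```bash
python3 st.py -125 0 170
```

```text
[383.  238.2 186.6] [ 0.1838 -0.0354  0.0396] [-0.11 -0.03  0.05]
```

Call:
send_rows:
  targets: "0.015 -0.008 0.006 0 0 0 3; 0.035 -0.016 0.012 0 0 0 3; 0.06 -0.024 0.018 0 0 0 3; 0.085 -0.03 0.024 0 0 0 3; 0.11 -0.035 0.03 0 0 0 3; 0.13 -0.035 0.035 0 0 0 3; 0.145 -0.035 0.038 0 0 0 3; 0.16 -0.035 0.038 0 0 0 3; 0.17 -0.035 0.038 0 0 0 3; 0.173 -0.035 0.038 0 0 0 3; 0.173 -0.035 0.038 0 0 0 3; 0.173 -0.035 0.038 0 0 0 3"

```text
time_s: 7.12
ee_pos: [386.5, 225.3, 189.2]
ee_rot: [-180.0, 0.0, 96.4]
force: [0.1, -0.6, -1.2]
gripper_width: 7.6
gripper_force: 30.0
```

```bash
python3 st.py -125 0 166; python3 - <<'E'
from workcell import env,eyes
import cv2,pickle
f=eyes.grab_frame("side");g=eyes.grab_frame("top")
pickle.dump((f,g),open("p2.pkl","wb"))
import numpy as np
from crop import crop
o=np.zeros((600,800,3),np.uint8); o[:600,:500]=crop(f["image"],190,140,100,120,5); o[:300,500:]=crop(g["image"],205,245,60,60,5)
o=(255*(o/255.)**.6).astype(np.uint8); cv2.imwrite("pics/E.png",o); s=env.state(); print(s["ee_pos"],s["ee_rot"])
E
```

```text
[383.  238.2 182.6] [ 0.0132 -0.002   0.0066] [-0.04  0.04  0.02]
[386.79475656 225.05921525 189.43497412] [-1.79988815e+02  1.88435730e-02  9.63638370e+01]
```

View pics/E.png

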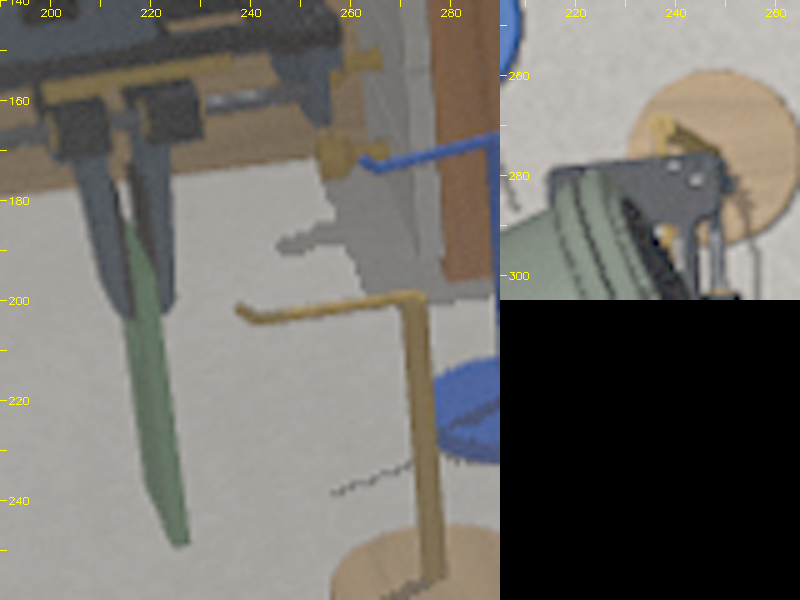

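Side: green tile held upright between the fingers, its bottom near corner at (225.6,249.6); the peg tip is at (238,202) to its right, nothing touching. In the top view the gripper hides the tile.

```bash
python3 - <<'E'
from h import *
f,g=pickle.load(open("p2.pkl","rb"))
L=[(-4,-30,-104.6),(4,-30,-104.6),(-4,30,-104.6),(0,0,-16.6)]
print(proj('side',W([386.8,225.1,189.4],L,6.4),f).round(1)); print(proj('side',W([507.2,252.1,0],[(-77,0,169)],6.4),f).round(1))
E
```

```text
[[224.2 250.2]
 [227.8 249.4]
 [218.5 237.3]
 [218.3 207.5]]
[[238.1 202.6]]
```

Call:
send_rows:
  targets: "0.005 -0.001 0.003 0 0 0 3; 0.01 -0.002 0.006 0 0 0 3; 0.013 -0.002 0.0065 0 0 0 3; 0.013 -0.002 0.0065 0 0 0 3; 0.013 -0.002 0.0065 0 0 0 3; 0.013 -0.002 0.0065 0 0 0 3"

```text
time_s: 7.72
ee_pos: [383.5, 238.5, 183.0]
ee_rot: [180.0, 0.0, 96.4]
force: [-0.5, 0.3, -1.3]
gripper_width: 8.2
gripper_force: 30.0
```

```bash
python3 st.py -38 0 166.5
```

```text
[469.4 247.9 183.1] [-0.0003  0.0865 -0.0001] [0.01 0.   0.02]
```

Call:
send_rows:
  targets: "0 0.006 0 0 0 0 3; 0 0.014 0 0 0 0 3; 0 0.022 0 0 0 0 3; 0 0.03 0 0 0 0 3; 0 0.038 0 0 0 0 3; 0 0.046 0 0 0 0 3; 0 0.046 0 0 0 0 3"

```text
time_s: 8.3
ee_pos: [431.2, 243.9, 182.9]
ee_rot: [179.9, -0.0, 96.4]
force: [0.4, 0.2, -1.8]
gripper_width: 7.6
gripper_force: 30.0
```

Call:
send_rows:
  targets: "0 0.008 0 0 0 0 3; 0 0.016 0 0 0 0 3; 0 0.024 0 0 0 0 3; 0 0.032 0 0 0 0 3; 0 0.038 0 0 0 0 3; 0 0.04 0 0 0 0 3; 0 0.04 0 0 0 0 3; 0 0.04 0 0 0 0 3"

```text
time_s: 8.97
ee_pos: [468.7, 248.0, 182.9]
ee_rot: [-180.0, 0.0, 96.4]
force: [0.1, 0.3, -1.3]
gripper_width: 7.9
gripper_force: 30.0
```

```bash
python3 st.py -38 0 153; python3 - <<'E'
from workcell import env,eyes
import cv2,pickle
f=eyes.grab_frame("side");g=eyes.grab_frame("top")
import numpy as np
from crop import crop
o=np.zeros((600,800,3),np.uint8); o[:600,:500]=crop(f["image"],205,150,100,120,5); o[:300,500:]=crop(g["image"],220,245,60,60,5)
o=(255*(o/255.)**.6).astype(np.uint8); cv2.imwrite("pics/G.png",o); s=env.state(); print(s["ee_pos"],s["force"])
E
```

```text
[469.4 247.9 169.6] [-0.0002  0.0007  0.0133] [-0.03  0.    0.  ]
[468.50359978 248.0336634  182.99640155] [-0.4303899  -0.20316727 -2.11420173]
```

View pics/G.png

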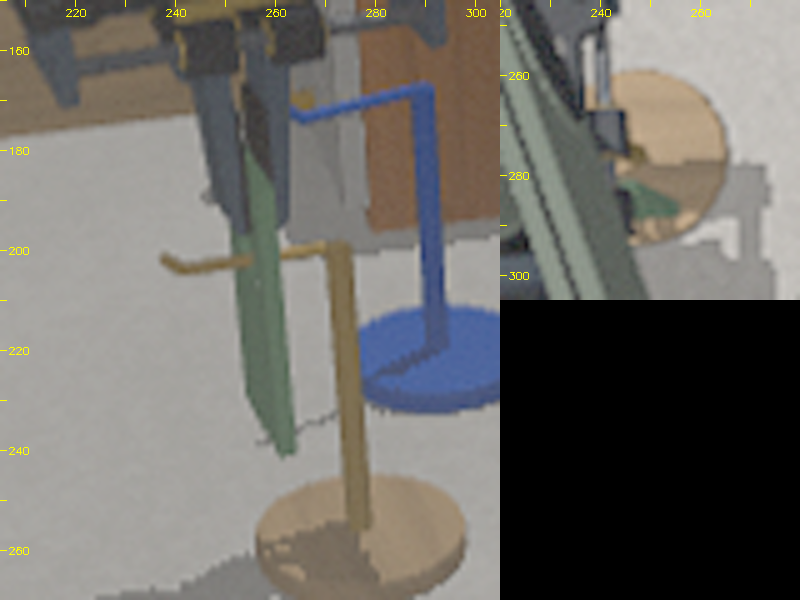

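Side: the peg enters the green tile's face at (255,202) and comes out on the post side at (262,200), so it's threaded with no contact. Now lower.

Call:
send_rows:
  targets: "0 0 0.002 0 0 0 3; 0 0 0.004 0 0 0 3; 0 0 0.006 0 0 0 3; 0 0 0.008 0 0 0 3; 0 0 0.01 0 0 0 3; 0 0 0.0115 0 0 0 3; 0 0 0.0115 0 0 0 3; 0 0 0.0115 0 0 0 3"

```text
time_s: 9.73
ee_pos: [468.9, 248.1, 171.4]
ee_rot: [-180.0, -0.0, 96.4]
force: [-0.5, -0.6, -1.8]
gripper_width: 8.2
gripper_force: 30.0
```

Call:
send_rows:
  targets: "0 0 0.0005 0 0 0 3; 0 0 0.001 0 0 0 3; 0 0 0.0015 0 0 0 3; 0 0 0.002 0 0 0 3; 0 0 0.002 0 0 0 3"

```text
time_s: 10.15
ee_pos: [468.8, 248.1, 169.4]
ee_rot: [-180.0, -0.0, 96.4]
force: [0.0, -0.0, -2.1]
gripper_width: 7.7
gripper_force: 30.0
```

Call:
send_rows:
  targets: "0 0 0.0005 0 0 0 3; 0 0 0.001 0 0 0 3; 0 0 0.0015 0 0 0 3; 0 0 0.0015 0 0 0 3"

```text
time_s: 10.48
ee_pos: [468.9, 248.1, 168.9]
ee_rot: [180.0, -0.0, 96.4]
force: [-1.5, -0.7, 5.0]
gripper_width: 7.9
gripper_force: 30.0
```

Call:
send_rows:
  targets: "0 0 -0.0007 0 0 0 3; 0 0 -0.0007 0 0 0 9; 0 0 -0.0007 0 0 0 11; 0 0 -0.0007 0 0 0 14; 0 0 -0.0007 0 0 0 18; 0 0 -0.0007 0 0 0 22; 0 0 -0.0007 0 0 0 25; 0 0 -0.0007 0 0 0 25; 0 0 -0.0007 0 0 0 25"
  grip_force: 10

```text
time_s: 11.23
ee_pos: [468.9, 248.1, 168.6]
ee_rot: [-180.0, -0.0, 96.4]
force: [-0.3, -0.1, -0.3]
gripper_width: 23.0
gripper_force: 0.0
```

Call:
send_rows:
  targets: "0 0 -0.006 0 0 0 25; 0 0 -0.014 0 0 0 25; 0 0 -0.022 0 0 0 25; 0 0 -0.032 0 0 0 25; 0 0 -0.045 0 0 0 25; 0 0 -0.06 0 0 0 25; 0 0 -0.08 0 0 0 25; 0 0 -0.1 0 0 0 25"

```text
time_s: 11.9
ee_pos: [468.8, 248.0, 270.5]
ee_rot: [180.0, -0.0, 96.4]
force: [-0.3, 0.6, 0.5]
gripper_width: 22.7
gripper_force: 0.0
```

```bash
python3 go.py 555.7 -197.5 230 180 0 85.4; python3 - <<'E'
from workcell import env,eyes
import cv2
f=eyes.grab_frame("side")
from crop import crop
o=(255*(crop(f["image"],205,150,100,120,5)/255.)**.6); cv2.imwrite("pics/I.png",o)
E
```

```text
shift [-0.4525  0.0366  0.0404] turn [ 0.03 -0.02 11.01] t 11.9[ WARN:0@0.312] global loadsave.cpp:1063 imwrite_ Unsupported depth image for selected encoder is fallbacked to CV_8U.
```

View pics/I.png

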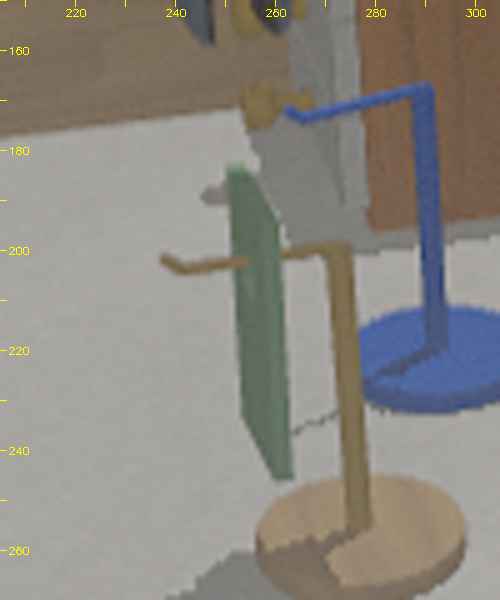

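The green tile hangs upright on the brass peg: top at (252,183), bottom at (262,246), gripper clear. Now the pink tile.

Call:
send_rows:
  targets: "-0.03 0.002 0 0 0 1 60; -0.07 0.006 0 0 0 3 60; -0.11 0.009 0 0 0 5 60; -0.15 0.012 0 0 0 7 60; -0.19 0.015 0 0 0 9 60; -0.23 0.018 0.01 0 0 11 60; -0.27 0.021 0.02 0 0 11 60; -0.31 0.025 0.03 0 0 11 60; -0.35 0.028 0.04 0 0 11 60; -0.39 0.031 0.04 0 0 11 60; -0.42 0.034 0.04 0 0 11 60; -0.44 0.036 0.04 0 0 11 60"
  grip_force: 15

```text
time_s: 12.95
ee_pos: [554.1, -188.5, 228.9]
ee_rot: [180.0, 0.1, 85.3]
force: [0.2, 0.8, -0.2]
gripper_width: 54.7
gripper_force: 0.0
```

Call:
send_rows:
  targets: "0 0 0 0 0 0 60; 0 0 0 0 0 0 60; 0 0 0 0 0 0 60"

```text
time_s: 13.2
ee_pos: [553.6, -184.4, 228.9]
ee_rot: [180.0, -0.0, 85.4]
force: [-0.1, 0.2, -0.1]
gripper_width: 54.6
gripper_force: 0.0
```

```bash
python3 go.py 555.7 -197.5 160 180 0 85.4
```

```text
shift [-0.0129  0.0032  0.0689] turn [ 0.   -0.04  0.02] t 13.2
```

Call:
send_rows:
  targets: "-0.006 0.002 0.015 0 0 0 60; -0.013 0.003 0.03 0 0 0 60; -0.013 0.003 0.05 0 0 0 60; -0.013 0.003 0.065 0 0 0 60; -0.013 0.003 0.069 0 0 0 60; -0.013 0.003 0.069 0 0 0 60; -0.013 0.003 0.069 0 0 0 60"

```text
time_s: 13.78
ee_pos: [556.2, -197.5, 160.6]
ee_rot: [179.9, 0.0, 85.5]
force: [0.6, -0.5, -0.0]
gripper_width: 54.9
gripper_force: 0.0
```

```bash
python3 go.py 555.7 -197.5 112.5 180 0 85.4
```

```text
shift [ 0.     -0.0005  0.0481] turn [0.07 0.01 0.08] t 13.7833
```

Call:
send_rows:
  targets: "0 0 0.015 0 0 0 60; 0 0 0.03 0 0 0 60; 0 0 0.042 0 0 0 50; 0 0 0.048 0 0 0 40; 0 0 0.048 0 0 0 30; 0 0 0.048 0 0 0 20; 0 0 0.048 0 0 0 16; 0 0 0.048 0 0 0 15; 0 0 0.048 0 0 0 15"

```text
time_s: 14.53
ee_pos: [556.2, -198.5, 112.5]
ee_rot: [179.9, 0.0, 85.4]
force: [0.1, -0.7, 0.3]
gripper_width: 14.4
gripper_force: 0.0
```

Call:
send_rows:
  targets: "0 0 0 0 0 0 13; 0 0 0 0 0 0 11; 0 0 0 0 0 0 9; 0 0 0 0 0 0 7; 0 0 0 0 0 0 5; 0 0 0 0 0 0 5; 0 0 0 0 0 0 5"

```text
time_s: 15.12
ee_pos: [555.7, -198.4, 111.8]
ee_rot: [-180.0, -0.0, 85.4]
force: [-0.8, 0.1, 0.8]
gripper_width: 8.1
gripper_force: 15.0
```

Call:
send_rows:
  targets: "0 0 0 0 0 0 3; 0 0 -0.006 0 0 0 3; 0 0 -0.015 0 0 0 3; 0 0 -0.03 0 0 0 3; 0 0 -0.045 0 0 0 3; 0 0 -0.06 0 0 0 3; 0 0 -0.075 0 0 0 3; 0 0 -0.09 0 0 0 3; 0 0 -0.11 0 0 0 3; 0 0 -0.13 0 0 0 3; 0 0 -0.14 0 0 0 3; 0 0 -0.145 0 0 0 3"
  grip_force: 30

```text
time_s: 16.12
ee_pos: [556.4, -198.6, 259.0]
ee_rot: [179.8, 0.1, 85.4]
force: [0.3, 0.8, -2.3]
gripper_width: 7.6
gripper_force: 30.0
```

```bash
cat > show.py <<'E'
from h import *
from go import delta
HP=np.array([715.7,-51.4,269.6]); M=R.from_euler('ZY',[-2.7,-20.05],degrees=True)
C=M.apply([-150,0,0])+HP
T=C+M.apply([0,0,38.8])
# tool: z=-headz, y=+head x -> x = y×z
z=-M.apply([0,0,1]);y=M.apply([1,0,0]);x=np.cross(y,z)
Rt=R.from_matrix(np.c_[x,y,z])
if __name__=="__main__":
    d,r=delta(T,Rt);print("C",C.round(1),"T",T.round(1),Rt.as_euler('xyz',degrees=True).round(1),d.round(4),r.round(2))
E
python3 show.py
```

```text
C [574.9 -44.8 218.2] T [561.7 -44.1 254.6] [160.    0.   87.3] [ 0.1544 -0.0072  0.0042] [-19.84   0.39  -1.86]
```

Call:
send_rows:
  targets: "0.01 0 0 -1 0 0 3; 0.025 -0.001 0 -3 0 0 3; 0.04 -0.002 0 -5 0 0 3; 0.055 -0.003 0.001 -7 0 -1 3; 0.07 -0.004 0.002 -9 0 -1 3; 0.085 -0.004 0.002 -11 0 -1 3; 0.1 -0.005 0.003 -13 0 -1 3; 0.115 -0.006 0.003 -15 0 -2 3; 0.13 -0.007 0.004 -17 0.2 -2 3; 0.143 -0.007 0.004 -19 0.3 -2 3; 0.15 -0.007 0.004 -19.8 0.4 -1.9 3; 0.154 -0.007 0.004 -19.8 0.4 -1.9 3"

```text
time_s: 17.12
ee_pos: [559.3, -42.9, 251.3]
ee_rot: [160.4, -0.1, 87.4]
force: [-0.4, 0.1, -1.5]
gripper_width: 7.7
gripper_force: 30.0
```

Call:
send_rows:
  targets: "0 0 0 0 0 0 3; 0 0 0 0 0 0 3; 0 0 0 0 0 0 3; 0 0 0 0 0 0 3; 0 0 0 0 0 0 3; 0 0 0 0 0 0 3"

```text
time_s: 17.62
ee_pos: [561.2, -44.7, 252.6]
ee_rot: [160.2, -0.1, 87.3]
force: [0.2, -1.0, -0.0]
gripper_width: 7.6
gripper_force: 30.0
```

```bash
python3 show.py; python3 - <<'E'
from workcell import env,eyes
import cv2,pickle
import numpy as np
f=eyes.grab_frame("side");g=eyes.grab_frame("top")
pickle.dump((f,g),open("p3.pkl","wb"))
from crop import crop
o=np.zeros((600,800,3),np.uint8); o[:600,:500]=crop(f["image"],340,160,125,150,4); o[:300,500:]=crop(g["image"],325,150,75,75,4)
o[300:,500:]=crop(f["image"],205,150,100,100,3)
o=(255*(o/255.)**.5).astype(np.uint8); cv2.imwrite("pics/J.png",o); s=env.state(); print(s["ee_pos"],s["ee_rot"])
E
```

```text
C [574.9 -44.8 218.2] T [561.7 -44.1 254.6] [160.    0.   87.3] [ 0.0006  0.001  -0.0018] [-0.26 -0.06 -0.02]
[561.14803458 -44.56517402 252.64413313] [ 1.60201394e+02 -7.31137245e-02  8.73109517e+01]
```

View pics/J.png

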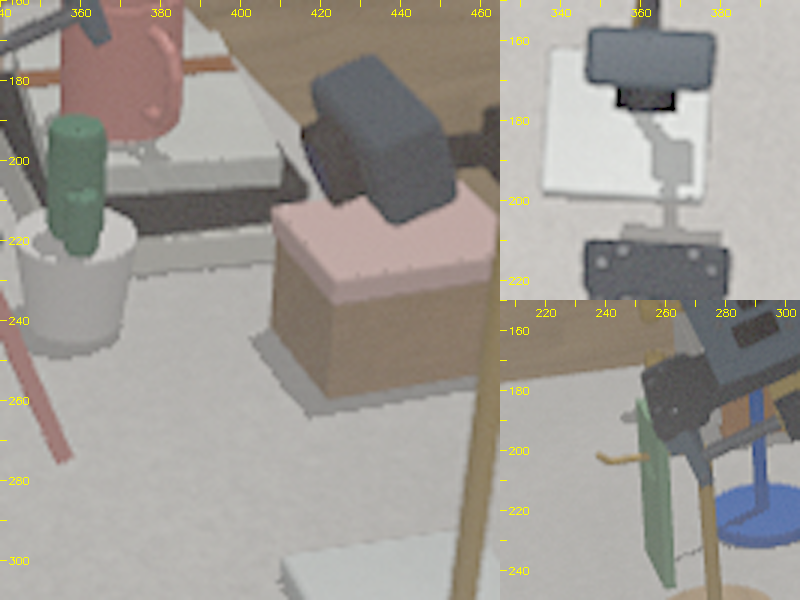

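The last picture shows the pink tile held before the lens (side: bottom near corners about (354,275.7) and (358,275)), the camera untouched and the green tile still hanging. I'll compare this with the predicted tile corners.

```bash
python3 - <<'E'
from show import *
from workcell import env
f,g=pickle.load(open("p3.pkl","rb"))
p=np.array([561.15,-44.6,252.65]); A=R.from_euler('xyz',[160.2,-.07,87.31],degrees=True)
# tool y=head x, tool z=down
L=lambda v:A.apply(v)+p
print(proj('side',L([(0,-4,103.8),(0,4,103.8),(-30,-4,103.8),(-30,4,103.8),(30,-4,103.8),(30,4,103.8)]),f).round(1))
print("lens",proj('side',HP,f),"centre err in head frame",M.inv().apply(L([0,0,38.8])-C).round(1))
# pixel search: pink pixels' lowest point and right edge in the side image
im=f["image"][200:290,300:380].astype(int); m=(im[...,2]>im[...,1]*1.4)
ys,xs=np.nonzero(m)
for y in range(ys.max()-8,ys.max()+1,2): q=xs[ys==y]; print(y+200,q.min()+300,q.max()+300)
E
```

```text
[[349.4 267.9]
 [353.5 266.1]
 [353.7 277.2]
 [357.9 275.3]
 [345.3 259.1]
 [349.3 257.3]]
lens [[419.39865022 201.80245957]] centre err in head frame [-1.3 -0.4 -1.7]
267 351 354
269 352 355
271 352 356
273 353 357
275 354 354
```

Call:
send_rows:
  targets: "0 0.0005 -0.001 -0.2 0 0 3; 0.0005 0.001 -0.0018 -0.2 0 0 3; 0.0005 0.001 -0.0018 -0.2 0 0 3; 0.0005 0.001 -0.0018 -0.2 0 0 3; 0.0005 0.001 -0.0018 -0.2 0 0 3; 0.0005 0.001 -0.0018 -0.2 0 0 3; 0.0005 0.001 -0.0018 -0.2 0 0 3; 0.0005 0.001 -0.0018 -0.2 0 0 3; 0.0005 0.001 -0.0018 -0.2 0 0 3; 0.0005 0.001 -0.0018 -0.2 0 0 3"

```text
time_s: 18.55
ee_pos: [561.4, -43.8, 254.7]
ee_rot: [160.0, -0.1, 87.3]
force: [-0.2, 0.5, -1.3]
gripper_width: 7.9
gripper_force: 30.0
```

```bash
python3 show.py; python3 -c "
from workcell import env
print(env.job_done())"
```

```text
C [574.9 -44.8 218.2] T [561.7 -44.1 254.6] [160.    0.   87.3] [-0.0003  0.0002  0.0001] [-0.05 -0.08  0.01]
the job is handed in; nothing more can be done
None
```

The green tile hangs on the brass peg, released, and the pink tile is held still before the lens, within about 2 mm of the show point as I measured it; I handed the job in at about 18.6 s and the hand-in gave no verdict.

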